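# Slide the blue-banded toe guard off the foot board and put it in the tray

## Task

The aluminium toe guard with the blue band lies flat on the raised green foot board, too thin to pick up there. Slide it towards the robot until its square end sticks out about 40 mm past the board's front edge, still lying on the board, then take it by that end, carry it over and lay it down flat in the dark wooden tray, letting go only once it is down in the tray. Leave the plain toe guard where it lies.

Things in the scene. Friction and masses are not known exactly. Their poses are not given: they have to be found in the camera images.
- blue_guard: Loose flat aluminium plate with a blue band, 140 mm long (x), 44 wide (y), 3 thick, about 42 g. Origin: centre of its underside. The -x end, towards the robot, is square, sides straight and parallel from there to x = +48 mm; the +x end is a half round. The band, 30 mm wide, crosses it at x = +30. Slides when pressed from above with a shut gripper (about 5 to 15 N) and dragged.
- plain_guard: The same plate without any band, in bare aluminium; loose, lying beside the blue-banded one on the foot board (either side of it), to be left alone.
- foot_board: Fixed raised wooden board painted green, 200 mm deep (x), 260 wide (y), flat top 60 above the bench, 20 thick, on two battens set back 15 mm. Origin under its centre at bench level; its front edge, facing the robot, is at x = -100 mm, along y, with nothing under or before it. Both guards lie on it, roughly along its x, at least 15 mm in from the front edge.
- tray: Fixed shallow open tray of dark wood on the bench, 230 mm long (its x), 170 mm wide (y), walls 18 mm high and 7 mm thick, floor 7 mm thick. Origin under its centre at bench level. Empty.
Things that resemble listed ones, but are neither listed nor needed, are in the scene too. What is shaped like the blue_guard but purple or yellow is not meant.

How it is judged (in metres and radians):
On the way, in this order (a step that is already met when the one before it is completed fails the run):
1. the blue-banded guard lies flat on the foot board with its square end at least 25 mm past the front edge (x of blue_guard in the frame of foot_board below -0.055 m and z of blue_guard in the frame of foot_board between 0.055 and 0.066 m and angle between blue_guard's own z axis and vertical below 0.1 rad and contact force between blue_guard and foot_board above 0.05 N), for 0.2 s.
2. the blue-banded guard is held by the gripper, lifted clear of the foot board (height (world z) of blue_guard above 0.075 m and contact force between blue_guard and the fingers above 0.5 N and contact force between blue_guard and foot_board below 0.01 N), for 0.2 s.
3. the guard, still held, is down in the tray: its centre within the tray and no more than 45 mm above the bench (height (world z) of blue_guard below 0.045 m and horizontal distance between blue_guard and tray below 0.08 m and contact force between blue_guard and the fingers above 0.3 N), for 0.05 s.
At the end, for the whole second after the job is handed in: The blue-banded guard lies flat (within 6 degrees) and at rest on the tray's floor, wholly between its walls, released; the plain guard is within 20 mm of where it lay (x of blue_guard in the frame of tray between -0.045 and 0.045 m and y of blue_guard in the frame of tray between -0.06 and 0.06 m and z of blue_guard in the frame of tray below 0.012 m and angle between blue_guard's own z axis and vertical below 0.1 rad and linear speed of blue_guard below 0.02 m/s and distance of plain_guard from where it was at the start of the episode below 0.02 m); the robot touches nothing.
It fails at once if the plain guard is moved more than 20 mm (distance of plain_guard from where it was at the start of the episode above 0.02 m).
It also fails if it takes over 54 s, if anything falls off the work surface, if the arm or the gripper's body presses on something with over 40 N, if the wrist force passes 120 N, or if a joint passes its speed limit or range.

## Robot

A 6-joint arm with a two-finger parallel gripper is mounted at the origin on the work surface. World frame = base frame: x ahead of the robot, y to its left, z up, the work surface at z = 0. Lengths are in mm, angles in rad, forces in N, time in s.
With the tool pointing down it reaches from about 350 to 775 mm from the base axis. Payload 7.3 kg.
Tool frame: the origin (TCP) lies on the centre line of the jaws, within the pads' length; the fingertips stand 11 mm ahead of it and the grasp point (between the pads) lies 8 mm behind it; z points along the fingers, y is the line along which they close (so a half turn about z gives the same grasp; the last joint's range is limited). The gripper opens to 92 mm and grips with 3 to 60 N. Pads are 19 mm wide; open, the fingers measure 130 mm over their backs; the gripper's body (75 mm by 190 mm) begins 47 mm behind the grasp point.
Start: joints at [1.036, 0.342, 1.524, -0, 1.275, -0.146], TCP at [199.003, 485.841, 237.741] pointing down, gripper open.
Joint ranges: [-2.53, 2.53], [-0.77, 2.02], [0.04, 2.7], [-1, 4.14], [0.28, 2.66], [-3.11, 3.11]. Speed limits (rad/s): [2.57, 2.57, 3.14, 3.14, 3.14, 3.14].

## Interface

Orientations are given as [roll, pitch, yaw] about the fixed x, y, z axes, in that order (R = Rz(yaw) Ry(pitch) Rx(roll)).
In Python, from plant import bot gives the robot as it stands.
- The arm moves only by the tool step_arm, never from a script. Its argument "deltas" is a list of rows, each a list of 5 numbers: the opening, from 0 (shut) to 1 (fully open), then the shift along the tool's x, y, z each as a share of 0.5 m, from -1 to 1, then the turn about the tool's z as a share of pi/2 rad, from -1 to 1. In form: [[claw, x, y, z, turn], ...]. A call has 1 to 8 rows; each row shifts and turns the commanded pose from where the row before left it, along the tool's axes as they then stand; what a row does not reach is not made up. A row lasts 1/10 s, in which the tool goes at most 50 mm and 8.59 degrees, less where a joint would pass 70% of its speed; a pose out of reach is approached as far as the arm can. A call with a number of a shift or a turn outside -1 to 1 is refused whole. A call with a gripper value outside its range is refused whole. The fingers move at their own pace and stop on an object; the grip force is fixed at half the most. Time passes only in rows, so rows that do not move let the fingers close. It gives the time, the measured TCP pose, the force, the opening and the grip force at its end, in the units of the state.
- bot.get_obs(): the state, without advancing time (a new reading comes with each control period).
- bot.capture(name): name is "scene" or "top"; returns (picture, depth): 480x640x3 uint8, red, green, blue; 480x640 float32, mm along the optical axis (not along the pixel's ray), 0 where there is no reading.
- bot.camera_params(name): a dict with "fov_y" (degrees; the focal length in pixels is half the picture's height over the tangent of half this angle, whatever the lens; pixels are square), "cx", "cy" (the principal point, pixels), "k1" (the pictures are not rectified: a ray, as slopes to the right and down, at radius r is drawn at 1 + k1 r^2 times it, then the intrinsics apply), "rvec" (rotation vector, rad) and "tvec" (3), from world to camera coordinates, as OpenCV has them. Camera axes: x right, y down, z forward; pixel columns grow to the right and rows downward; lengths in mm; the calibration is good to about 2 mm. A picture is of the moment at which its call begins. camera_params takes no time and is no camera call.
- bot.close_job(): hands the job in; it is judged then, once.
The state is a dict: "time": time; "joint_positions": joint angles; "dq": joint speeds; "tau": joint torques, N m; "tool_pos": TCP position; "tcp_rot": TCP orientation; "contact_force": force on the tool from outside, world axes, zero at the start; "moment": the same for the moment, N m; "grip_width": finger opening in mm; "finger_force": force on a finger pad.
Only numpy, scipy, OpenCV 4.12 (cv2) and the standard library are available. Lean on these libraries where they do the work, as an engineer would, in place of code of your own. Each camera call takes 0.05 s, during which the arm holds its last target. There are 200 camera calls.

## Working session

There is one attempt and no reset: what is moved stays moved. The work goes in short steps, Python scripts to look and compute and a tool call to move; the robot and the scene stay as the last step left them, time stands still between calls to the robot, and variables do not carry over. Pictures are saved under pics/ and viewed, at most 10 in all, crops included, and the job is handed in when it is done.

Besides the shell and the picture viewer there is one more tool, called after "Emit:" by a JSON object that holds its "op" and its "data", one argument or row to a line. step_arm: Moves the arm, as the interface text tells. Shift numbers are shares of 0.5 m and turn numbers shares of pi/2 rad, none past 1 either way. Its arguments: {"type":"object","properties":{"deltas":{"type":"array","items":{"type":"array","items":{"type":"number","minimum":-1,"maximum":1}}}},"required":["deltas"]}

```bash
ls; mkdir -p pics
python3 - <<'E'
from plant import bot
import cv2,numpy as np
for n in("scene","top"):
    p,d=bot.capture(n); cv2.imwrite(f"pics/{n}0.png",p[:,:,::-1]); np.savez(f"{n}0.npz",p=p,d=d); print(n,bot.camera_params(n))
o=bot.get_obs(); print(o)
E
```

```text
pics
scene {'fov_y': 42.193396550725744, 'cx': 328.8643235649322, 'cy': 238.04331612813647, 'k1': 0.03903301438878655, 'rvec': array([ 1.00862812,  2.42943962, -1.05374905]), 'tvec': array([ 407.03465282, -183.19361561, 1381.42342455])}
top {'fov_y': 47.716920927116234, 'cx': 313.3823792407563, 'cy': 233.26236392990586, 'k1': -0.057534855868264484, 'rvec': array([ 2.17979784, -2.11988247,  0.09167863]), 'tvec': array([ -41.75529456,  545.61750323, 1035.4792315 ])}
{'time': 0.1, 'joint_positions': array([ 1.03601878e+00,  3.42624158e-01,  1.52489818e+00, -1.91791264e-06,
        1.27540782e+00, -1.46021699e-01]), 'dq': array([-0.00049625, -0.00064332, -0.00180442, -0.00031813, -0.00065882,
       -0.00010177]), 'tau': array([ 1.38727242e-03, -4.32005560e+01, -2.44695568e+01,  7.18360953e-02,
        5.25016047e-02, -5.06097172e-05]), 'tool_pos': array([198.80964229, 485.53290912, 237.1375843 ]), 'tcp_rot': array([-3.14026911e+00, -1.92797119e-04,  2.75283724e+00]), 'contact_force': array([-0.20421021, -0.15409676, -0.01949221]), 'moment': array([ 0.0211434 , -0.01549066, -0.03669284]), 'finger_force': 0.0, 'grip_width': 91.69461826453097}
```

View pics/top0.png

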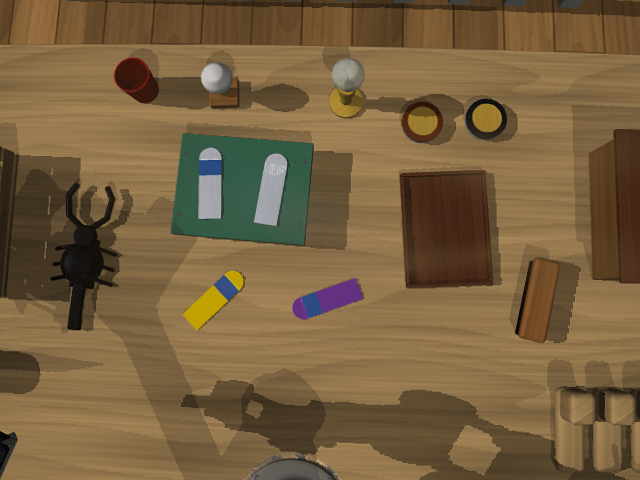

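View pics/scene0.png

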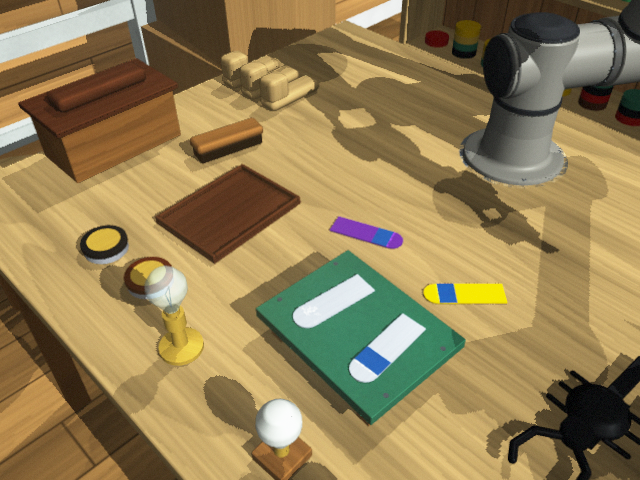

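The top view shows the blue-banded guard at about (210,184) and the plain one at (271,189), both on the green board with corners near (182,134), (313,143), (305,244) and (172,234). The dark tray is centred near (447,229). The scene view agrees, and the purple and yellow lookalikes are on the bench.

```bash
cat > h.py <<'E'
import cv2,numpy as np
from plant import bot
def rays(n,px):
    c=bot.camera_params(n); f=240/np.tan(np.radians(c["fov_y"]/2))
    q=(np.asarray(px,float).reshape(-1,2)-[c["cx"],c["cy"]])/f
    u=q.copy()
    for _ in range(20): u=q/(1+c["k1"]*(u**2).sum(1,keepdims=True))
    R=cv2.Rodrigues(c["rvec"])[0]; return -R.T@c["tvec"], np.c_[u,np.ones(len(u))]@R
def onplane(n,px,z):
    o,d=rays(n,px); return o+d*((z-o[2])/d[:,2])[:,None]
def big(m,near,tol=60):
    m=cv2.morphologyEx(m.astype(np.uint8)*255,cv2.MORPH_OPEN,np.ones((3,3)))
    cs=[c for c in cv2.findContours(m,cv2.RETR_EXTERNAL,cv2.CHAIN_APPROX_NONE)[0] if cv2.pointPolygonTest(c,near,True)>-tol]
    return max(cs,key=cv2.contourArea)
def rect(P):
    (c,wh,a)=cv2.minAreaRect(P[:,:2].astype(np.float32)); b=cv2.boxPoints((c,wh,a))
    e=max(b[1]-b[0],b[2]-b[1],key=np.linalg.norm); yaw=np.arctan2(e[1],e[0]); yaw=(yaw+np.pi/2)%np.pi-np.pi/2
    return np.round(c,1),np.round(sorted(wh),1),round(np.degrees(yaw),2),np.round(b,1).tolist()
def hsv(p): return cv2.cvtColor(p,cv2.COLOR_RGB2HSV).astype(int)
E
cat > m.py <<'E'
from h import *
Z=dict(top=((210,200),(271,189),(240,230),(447,229)),scene=((390,345),(335,300),(360,400),(228,210)))
for n in("top","scene"):
    p=np.load(f"{n}0.npz")["p"]; H=hsv(p); h,s,v=H[...,0],H[...,1],H[...,2]
    a,b,g,t=Z[n]
    lum=(s<60)&(v>140)
    blue=(h>100)&(h<125)&(s>120)
    m=lum|blue
    for nm,mm,c,z in(("blue",m,a,63),("plain",lum,b,63),("band",blue,a,63),("board",((h>55)&(h<95)&(s>80))|lum,g,60),("tray",(v<110)&(s>80)&((h<15)|(h>170)),t,18)):
        try: print(n,nm,*rect(onplane(n,big(mm,c,30)[:,0],z)))
        except Exception as e: print(n,nm,e)
E
python3 m.py
```

```text
top blue [636.2 176.6] [ 43.7 138.5] 2.1 [[566.2000122070312, 195.89999389648438], [567.7999877929688, 152.1999969482422], [706.2000122070312, 157.3000030517578], [704.5999755859375, 201.0]]
top plain [627.7  56.9] [ 43.4 139.4] -8.09 [[555.7000122070312, 45.20000076293945], [693.7000122070312, 25.600000381469727], [699.7999877929688, 68.5], [561.7999877929688, 88.19999694824219]]
top band [667.4 177.8] [27.9 43.8] -88.81 [[653.0, 199.39999389648438], [653.9000244140625, 155.60000610351562], [681.7999877929688, 156.1999969482422], [680.7999877929688, 200.0]]
top board [628.3 113.7] [199.1 258.1] 86.65 [[521.4000244140625, -9.300000190734863], [720.2000122070312, -20.899999618530273], [735.2000122070312, 236.6999969482422], [536.5, 248.3000030517578]]
top tray [ 565.6 -288.3] [171.5 229.4] 3.84 [[445.3999938964844, -210.39999389648438], [456.8999938964844, -381.5], [685.7999877929688, -366.1000061035156], [674.2999877929688, -195.0]]
scene blue [634.7 174.9] [ 45.9 141.3] 2.76 [[563.0999755859375, 194.39999389648438], [565.2999877929688, 148.5], [706.4000244140625, 155.39999389648438], [704.2000122070312, 201.1999969482422]]
scene plain [626.   55.7] [ 47.4 141.1] -7.97 [[552.9000244140625, 42.0], [692.5999755859375, 22.5], [699.2000122070312, 69.4000015258789], [559.4000244140625, 89.0]]
scene band [664.6 175.3] [28.5 43.9] -87.58 [[649.4000244140625, 196.60000610351562], [651.2000122070312, 152.6999969482422], [679.7000122070312, 153.89999389648438], [677.9000244140625, 197.8000030517578]]
scene board [631.2 116.4] [204.9 264.9] 86.61 [[521.0999755859375, -9.800000190734863], [725.5999755859375, -21.899999618530273], [741.2000122070312, 242.5], [536.7000122070312, 254.60000610351562]]
scene tray [ 570.  -281.6] [180.4 235.9] 3.54 [[446.70001220703125, -198.89999389648438], [457.79998779296875, -378.8999938964844], [693.2999877929688, -364.3999938964844], [682.0999755859375, -184.3000030517578]]
```

Emit:
{"op": "step_arm", "data": {
  "deltas": [
    [0, 0, 0, 0, -0.0907],
    [0, 0, 0, 0, -0.0907],
    [0, 0, 0, 0, -0.0907],
    [0, -0.07, -0.054, 0, 0],
    [0, -0.07, -0.054, 0, 0],
    [0, -0.07, -0.054, 0, 0],
    [0, -0.07, -0.054, 0, 0],
    [0, -0.07, -0.054, 0, 0]
  ]
}}

```text
time: 0.9
tool_pos: [380.1, 356.4, 237.5]
tcp_rot: [-3.141, -0.0, -3.103]
contact_force: [0.6, 0.6, -0.1]
grip_width: 32.1
finger_force: 0.0
```

Emit:
{"op": "step_arm", "data": {
  "deltas": [
    [0, -0.07, -0.054, 0, 0],
    [0, -0.07, -0.054, 0, 0],
    [0, -0.07, -0.054, 0, 0],
    [0, -0.07, -0.054, 0, 0],
    [0, -0.07, -0.054, 0.02, 0],
    [0, -0.07, -0.054, 0.05, 0],
    [0, 0, 0, 0.05, 0],
    [0, 0, 0, 0, 0]
  ]
}}

```text
time: 1.7
tool_pos: [593.0, 202.7, 173.4]
tcp_rot: [-3.14, -0.009, -3.105]
contact_force: [-1.1, -0.1, 0.1]
grip_width: 0.2
finger_force: 0.0
```

Emit:
{"op": "step_arm", "data": {
  "deltas": [
    [0, -0.042, -0.028, 0, 0],
    [0, -0.042, -0.028, 0.03, 0],
    [0, 0, 0, 0.06, 0],
    [0, 0, 0, 0.05, 0],
    [0, 0, 0, 0.02, 0],
    [0, 0, 0, 0, 0],
    [0, 0, 0, 0, 0]
  ]
}}

```text
time: 2.4
tool_pos: [638.2, 178.7, 99.9]
tcp_rot: [3.141, 0.002, -3.102]
contact_force: [-0.2, 0.9, 0.0]
grip_width: 0.5
finger_force: 0.0
```

Emit:
{"op": "step_arm", "data": {
  "deltas": [
    [0, 0.012, -0.005, 0, 0],
    [0, 0, 0, 0.03, 0],
    [0, 0, 0, 0.015, 0],
    [0, 0, 0, 0.002, 0],
    [0, 0, 0, 0, 0],
    [0, 0, 0, 0, 0]
  ]
}}

```text
time: 3.0
tool_pos: [631.5, 175.2, 74.3]
tcp_rot: [-3.142, -0.001, -3.103]
contact_force: [-1.9, -0.9, 2.5]
grip_width: 0.4
finger_force: 1.2
```

Contact at about 74.3 mm; press a little more.

Emit:
{"op": "step_arm", "data": {
  "deltas": [
    [0, 0, 0, 0.002, 0],
    [0, 0, 0, 0, 0],
    [0, 0, 0, 0, 0]
  ]
}}

```text
time: 3.3
tool_pos: [631.6, 175.2, 74.3]
tcp_rot: [-3.142, -0.0, -3.103]
contact_force: [-3.9, -1.5, 8.6]
grip_width: 0.8
finger_force: 4.0
```

Emit:
{"op": "step_arm", "data": {
  "deltas": [
    [0, 0.01, 0, 0.0005, 0],
    [0, 0.015, 0, 0, 0],
    [0, 0.015, 0, 0, 0],
    [0, 0, 0, 0, 0],
    [0, 0, 0, 0, 0]
  ]
}}

```text
time: 3.8
tool_pos: [612.0, 174.6, 74.3]
tcp_rot: [3.141, 0.002, -3.103]
contact_force: [-0.6, 0.0, 7.3]
grip_width: 0.3
finger_force: 3.9
```

```bash
cat > look.py <<'E'
from h import *
import sys
P={}
for n,cr in(("top",(150,110,340,260)),("scene",(240,240,480,430))):
    p,d=bot.capture(n); x0,y0,x1,y1=cr; P[n]=cv2.resize(p[y0:y1,x0:x1],(380,300),interpolation=cv2.INTER_CUBIC)
    H=hsv(p); h,s,v=H[...,0],H[...,1],H[...,2]
    m=(h>100)&(h<125)&(s>120); lum=(s<60)&(v>140)
    near=(220,190) if n=="top" else (390,345)
    try: print(n,"band",*rect(onplane(n,big(m,near,70)[:,0],63)))
    except Exception as e: print(e)
cv2.imwrite(f"pics/{sys.argv[1]}.png",np.hstack([P["top"],P["scene"]])[:,:,::-1])
E
python3 look.py drag1
```

```text
max() iterable argument is empty
scene band [645.1 174.6] [29. 43.] -87.28 [[629.5999755859375, 195.5], [631.5999755859375, 152.5], [660.5999755859375, 153.8000030517578], [658.5, 196.8000030517578]]
```

View pics/drag1.png

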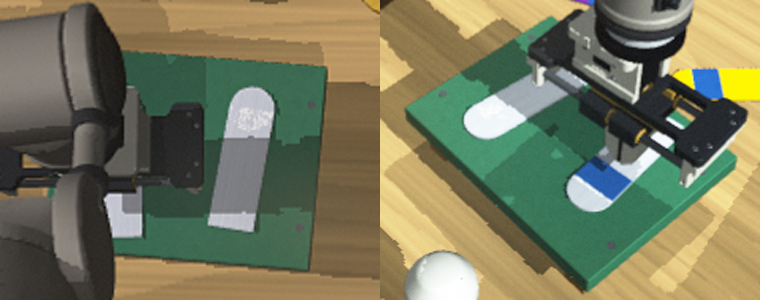

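The picture shows the guard moving with the fingers: its band shifted 19.5 mm, and the plain guard has not moved. I'll continue the drag.

Emit:
{"op": "step_arm", "data": {
  "deltas": [
    [0, 0.015, 0, 0, 0],
    [0, 0.02, 0, 0, 0],
    [0, 0.02, 0, 0, 0],
    [0, 0.02, 0, 0, 0],
    [0, 0.02, 0, 0, 0],
    [0, 0.013, 0, 0, 0],
    [0, 0, 0, 0, 0],
    [0, 0, 0, 0, 0]
  ]
}}

```text
time: 4.7
tool_pos: [557.9, 172.5, 74.2]
tcp_rot: [3.141, 0.001, -3.103]
contact_force: [-1.8, -0.1, 9.0]
grip_width: 0.3
finger_force: 4.5
```

```bash
python3 look.py drag2
```

```text
max() iterable argument is empty
scene band [591.2 173. ] [28.8 43.4] -88.03 [[576.0999755859375, 194.1999969482422], [577.5999755859375, 150.89999389648438], [606.2999877929688, 151.89999389648438], [604.7999877929688, 195.1999969482422]]
```

Emit:
{"op": "step_arm", "data": {
  "deltas": [
    [0, 0, 0, -0.02, 0],
    [0, 0, 0, -0.06, 0],
    [0.7, 0.04, 0, -0.04, 0],
    [0.7, 0.055, 0, 0, 0],
    [0.7, 0, 0, 0, 0],
    [0.7, 0, 0, 0, 0]
  ]
}}

```text
time: 5.4
tool_pos: [510.3, 170.6, 133.7]
tcp_rot: [3.142, 0.0, -3.103]
contact_force: [0.0, -0.2, 0.5]
grip_width: 27.6
finger_force: 0.0
```

```bash
python3 look.py lift1
```

```text
top band [594.4 174.7] [27.4 41.6] -88.6 [[580.2000122070312, 195.10000610351562], [581.2999877929688, 153.5], [608.5999755859375, 154.1999969482422], [607.5999755859375, 195.8000030517578]]
scene band [591.3 172.5] [28.3 44.1] -87.14 [[576.0999755859375, 193.8000030517578], [578.2999877929688, 149.8000030517578], [606.5, 151.1999969482422], [604.2999877929688, 195.1999969482422]]
```

View pics/lift1.png

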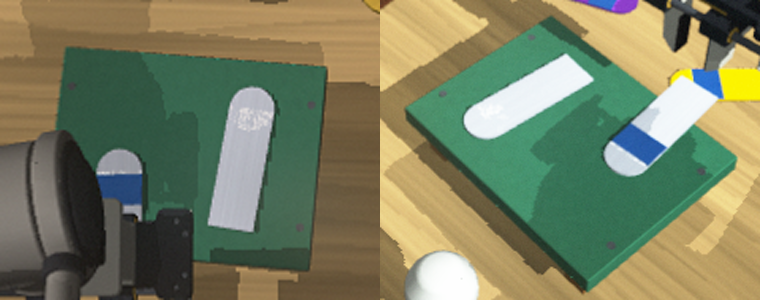

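The guard lies flat on the board with its square end about 39 mm past the edge. I'll open the fingers, come down around the end, close and lift.

Emit:
{"op": "step_arm", "data": {
  "deltas": [
    [0.7, 0, 0, 0, 0],
    [0.7, 0, 0, 0, 0],
    [0.7, 0, 0, 0.02, 0],
    [0.7, 0, 0, 0.04, 0],
    [0.7, 0, 0, 0.04, 0],
    [0.7, 0, 0, 0.025, 0],
    [0.7, 0, 0, 0.01, 0],
    [0.7, 0, 0, 0, 0]
  ]
}}

```text
time: 6.3
tool_pos: [510.1, 170.5, 65.1]
tcp_rot: [-3.141, -0.001, -3.103]
contact_force: [-0.6, -0.0, 0.3]
grip_width: 64.2
finger_force: 0.0
```

Emit:
{"op": "step_arm", "data": {
  "deltas": [
    [0.3, 0, 0, 0, 0],
    [0.3, 0, 0, 0, 0],
    [0.3, 0, 0, 0, 0],
    [0.3, 0, 0, 0, 0],
    [0.3, 0, 0, 0, 0],
    [0.3, 0, 0, 0, 0],
    [0.3, 0, 0, 0, 0]
  ]
}}

```text
time: 7.0
tool_pos: [510.7, 170.6, 66.2]
tcp_rot: [3.141, 0.001, -3.103]
contact_force: [0.8, 0.7, 2.6]
grip_width: 43.3
finger_force: 30.0
```

Emit:
{"op": "step_arm", "data": {
  "deltas": [
    [0.3, 0, 0, -0.01, 0],
    [0.3, 0, 0, -0.02, 0],
    [0.3, 0, 0, -0.03, 0],
    [0.3, 0, 0, -0.03, 0],
    [0.3, 0, 0, -0.04, 0],
    [0.3, 0, 0, -0.03, 0],
    [0.3, 0, 0, 0, 0],
    [0.3, 0, 0, 0, 0]
  ]
}}

```text
time: 7.8
tool_pos: [510.2, 170.5, 145.9]
tcp_rot: [3.141, 0.0, -3.103]
contact_force: [0.5, -0.3, -1.4]
grip_width: 42.7
finger_force: 30.0
```

```bash
python3 look.py lift2
```

```text
top band [606.8 189.1] [29.5 34.1] -88.64 [[591.7000122070312, 205.6999969482422], [592.5, 171.6999969482422], [622.0, 172.39999389648438], [621.2000122070312, 206.39999389648438]]
scene band [531.9 132.9] [32.1 47.7] -87.23 [[514.7000122070312, 156.0], [517.0, 108.30000305175781], [549.0, 109.9000015258789], [546.7000122070312, 157.5]]
```

View pics/lift2.png

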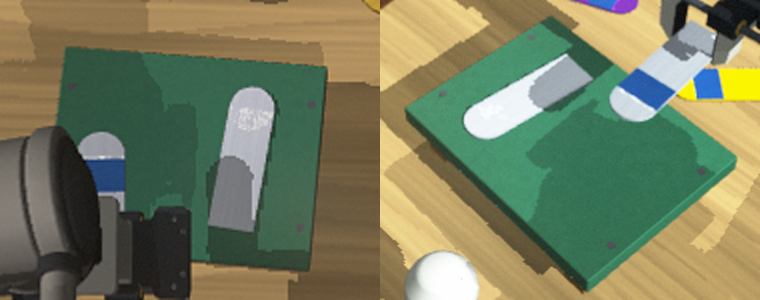

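The guard is held by its end clear of the board. I'll check its tilt with the depth image.

```bash
cat > tilt.py <<'E'
from h import *
import sys
n="scene"; p,d=bot.capture(n); H=hsv(p); h,s,v=H[...,0],H[...,1],H[...,2]
near=tuple(map(int,sys.argv[1:3]))
c=big((h>100)&(h<125)&(s>120),near,25)
m=np.zeros(d.shape,np.uint8); cv2.drawContours(m,[c],-1,1,-1)
mm=cv2.erode(m,np.ones((3,3)))
y,x=np.nonzero((mm>0)&(d>0)); o,r=rays(n,np.c_[x,y]); P=o+r*d[y,x][:,None]
cc=P.mean(0); nrm=np.linalg.svd(P-cc)[2][2]; nrm*=np.sign(nrm[2])
print("band centre",cc.round(1),"normal",nrm.round(3),"n",len(P)); print(*rect(onplane(n,c[:,0],cc[2])))
E
python3 tilt.py 410 300
```

```text
band centre [590.9 173.2 141.3] normal [-0.009 -0.003  1.   ] n 335
[590.8 172.7] [28.7 42.4] -87.11 [[575.4000244140625, 193.1999969482422], [577.5, 150.8000030517578], [606.2000122070312, 152.1999969482422], [604.0999755859375, 194.60000610351562]]
```

Emit:
{"op": "step_arm", "data": {
  "deltas": [
    [0.3, 0, 0, 0, -0.018],
    [0.3, 0.002, -0.03, 0, 0],
    [0.3, 0.004, -0.06, 0, 0],
    [0.3, 0.004, -0.07, 0, 0],
    [0.3, 0.004, -0.08, 0, 0],
    [0.3, 0.004, -0.08, 0, 0],
    [0.3, 0.004, -0.08, 0, 0],
    [0.3, 0.004, -0.08, 0, 0]
  ]
}}

```text
time: 8.75
tool_pos: [512.8, -72.3, 145.7]
tcp_rot: [-3.142, -0.0, -3.075]
contact_force: [0.4, 1.4, 0.6]
grip_width: 42.7
finger_force: 30.0
```

Emit:
{"op": "step_arm", "data": {
  "deltas": [
    [0.3, 0.004, -0.08, 0, 0],
    [0.3, 0.004, -0.08, 0, 0],
    [0.3, 0.004, -0.08, 0, 0],
    [0.3, 0.004, -0.08, 0, 0],
    [0.3, 0.004, -0.07, 0, 0],
    [0.3, 0.004, -0.04, 0, 0],
    [0.3, 0, 0, 0, 0],
    [0.3, 0, 0, 0, 0]
  ]
}}

```text
time: 9.55
tool_pos: [515.3, -284.7, 145.4]
tcp_rot: [3.14, -0.001, -3.075]
contact_force: [0.5, 0.7, 0.1]
grip_width: 43.0
finger_force: 30.0
```

Emit:
{"op": "step_arm", "data": {
  "deltas": [
    [0.3, 0, -0.01, 0.03, 0],
    [0.3, 0, 0, 0.05, 0],
    [0.3, 0, 0, 0.05, 0],
    [0.3, 0, 0, 0.04, 0],
    [0.3, 0, 0, 0.03, 0],
    [0.3, 0, 0, 0, 0],
    [0.3, 0, 0, 0, 0]
  ]
}}

```text
time: 10.25
tool_pos: [516.2, -289.2, 45.5]
tcp_rot: [3.141, -0.001, -3.073]
contact_force: [0.5, 0.1, 0.3]
grip_width: 42.6
finger_force: 30.0
```

```bash
sed -i 's/n,cr in(.*:$/n,cr in(("top",(360,140,550,290)),("scene",(110,130,350,320))):/' look.py; python3 look.py tray1; python3 tilt.py 200 215
```

```text
max() iterable argument is empty
scene band [482.9 172. ] [25.1 36.5] 45.03 [[461.20001220703125, 168.0], [478.8999938964844, 150.3000030517578], [504.70001220703125, 176.10000610351562], [486.8999938964844, 193.8000030517578]]
band centre [ 598.6 -284.4   43.6] normal [-0.064  0.025  0.998] n 141
[ 598.5 -284.8] [28.  43.8] -85.93 [[583.0, -263.8999938964844], [586.0999755859375, -307.6000061035156], [614.0, -305.6000061035156], [610.9000244140625, -261.8999938964844]]
```

View pics/tray1.png

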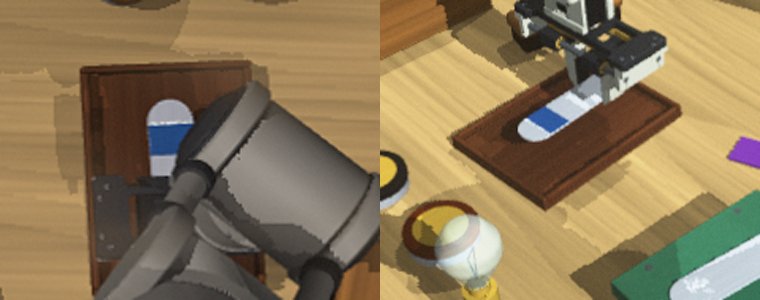

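The guard is level and centred over the tray floor. I'll lower it the rest of the way.

Emit:
{"op": "step_arm", "data": {
  "deltas": [
    [0.3, 0, 0, 0.015, 0],
    [0.3, 0, 0, 0.015, 0],
    [0.3, 0, 0, 0.01, 0],
    [0.3, 0, 0, 0.006, 0],
    [0.3, 0, 0, 0.005, 0],
    [0.3, 0, 0, 0, 0],
    [0.3, 0, 0, 0, 0]
  ]
}}

```text
time: 11.1
tool_pos: [516.2, -290.2, 20.4]
tcp_rot: [-3.142, 0.0, -3.075]
contact_force: [-0.6, -0.2, -0.9]
grip_width: 43.0
finger_force: 30.0
```

Emit:
{"op": "step_arm", "data": {
  "deltas": [
    [0.3, 0, 0, 0.003, 0],
    [0.3, 0, 0, 0, 0],
    [0.3, 0, 0, 0, 0],
    [0.65, 0, 0, 0, 0],
    [0.65, 0, 0, 0, 0],
    [0.65, 0, 0, 0, 0],
    [0.65, 0, 0, 0, 0],
    [0.65, 0, 0, 0, 0]
  ]
}}

```text
time: 11.9
tool_pos: [516.2, -290.1, 18.8]
tcp_rot: [3.142, 0.0, -3.075]
contact_force: [0.2, -0.4, 0.0]
grip_width: 59.7
finger_force: 0.0
```

Emit:
{"op": "step_arm", "data": {
  "deltas": [
    [0.65, 0, 0, -0.01, 0],
    [0.65, 0, 0, -0.03, 0],
    [0.65, 0, 0, -0.06, 0],
    [0.65, 0, 0, -0.08, 0],
    [0.65, 0.06, 0, -0.08, 0],
    [0.65, 0.08, 0, -0.06, 0],
    [0.65, 0, 0, 0, 0],
    [0.65, 0, 0, 0, 0]
  ]
}}

```text
time: 12.7
tool_pos: [446.3, -295.2, 180.1]
tcp_rot: [-3.14, 0.002, -3.076]
contact_force: [1.1, 0.4, 0.4]
grip_width: 59.6
finger_force: 0.0
```

```bash
python3 look.py end1; python3 tilt.py 200 215
python3 - <<'E'
from h import *
for n,c in(("top",(271,189)),("scene",(335,300))):
    p,d=bot.capture(n); H=hsv(p)
    print(n,"plain",*rect(onplane(n,big((H[...,1]<60)&(H[...,2]>140),c,10)[:,0],63))[:3])
E
```

```text
max() iterable argument is empty
scene band [482.9 172. ] [25.1 36.5] 45.03 [[461.20001220703125, 168.0], [478.8999938964844, 150.3000030517578], [504.70001220703125, 176.10000610351562], [486.8999938964844, 193.8000030517578]]
band centre [ 597.4 -285.7    9.9] normal [-0.048 -0.019  0.999] n 134
[ 597.2 -285.8] [27.7 42.7] -85.45 [[581.7000122070312, -265.6000061035156], [585.0999755859375, -308.29998779296875], [612.7000122070312, -306.0], [609.2999877929688, -263.3999938964844]]
top plain [627.6  56.8] [ 43.2 139. ] -7.73
scene plain [626.   55.8] [ 47.5 141.1] -7.91
```

View pics/end1.png

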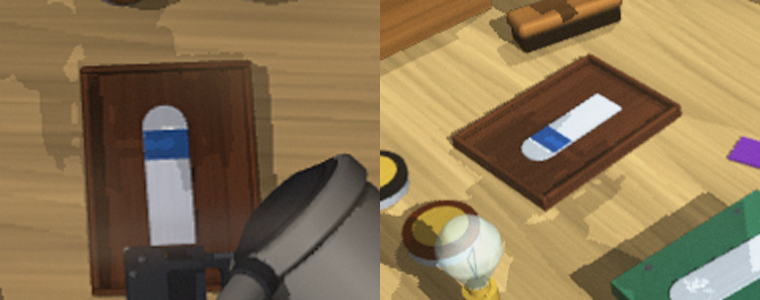

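The guard lies flat near the middle of the tray (top at z≈9.9 mm), the plain guard has not moved, and the arm is clear.

```bash
python3 -c "
from plant import bot
print(bot.close_job())"
```

```text
the job is handed in; nothing more can be done
None
```

The blue-banded guard lies flat and released near the middle of the dark tray, the plain guard is where it was, and the job is handed in at about 13 s; no verdict was returned.

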